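# Spread the heaped ointment jars over the tray

### The arm

A 7-joint arm with a two-finger parallel gripper is mounted at the origin on a cart in front of the work surface, level with it; the furniture and walls round the work are solid. World frame = base frame: x ahead of the robot, y to its left, z up, the work surface at z = 0. Lengths are in mm, angles in rad, forces in N, time in s.
With the tool pointing down it reaches from about 400 to 750 mm from the base axis. Payload 19.5 kg.
Tool frame: the origin (TCP) lies midway between the tips of the shut fingers; the grasp point (between the pads) lies 19 mm behind it; z points along the fingers, y is the line along which they close (so a half turn about z gives the same grasp; the last joint's range is limited). The gripper opens to 85 mm and grips with 20 to 120 N. Pads are 22 mm wide; open, the fingers measure 114 mm over their backs; the gripper's body (76 mm by 85 mm) begins 54 mm behind the grasp point. The pads swing forward as they close: fully open they stand 13 mm farther back than shut.
Start: joints at [1.118, 0.707, -0.028, 1.485, 0.022, 0.951, -0.075], TCP at [229.612, -527.135, 210.568] pointing down, gripper open.
Joint ranges: [-2.71, 2.71], [-0.32, 2.16], [-1.57, 1.52], [0, 2.45], [-1.46, 4.6], [0, 2.02], [-2.83, 2.83]. Speed limits (rad/s): [1.89, 1.89, 2.57, 2.57, 3.01, 3.01, 3.01].

### API

Orientations are given as a unit quaternion [x, y, z, w].
In Python, from bench import env gives the robot as it stands.
- The arm moves only by the shell command python3 -m handwheel 'ROWS' [FORCE]. ROWS is JSON, one flat list of numbers, 7 for each row, row after row: the turn, a rotation vector about the world's x, y, z each as a share of 0.08 rad, from -1 to 1, then the shift along the world's x, y, z each as a share of 0.03 m, from -1 to 1, then the opening, from 0 (shut) to 1 (fully open). A call has 1 to 5 rows; each row shifts and turns the commanded pose from where the row before left it; what a row does not reach is not made up. A row lasts 1/12 s, in which the tool goes at most 41.7 mm and 7.16 degrees, less where a joint would pass 70% of its speed; a pose out of reach is approached as far as the arm can. A call with a number of a shift or a turn outside -1 to 1 is refused whole. A call with a gripper value outside its range is refused whole. The fingers move at their own pace and stop on an object; FORCE is the grip in N (left out, the last holds). Time passes only in rows, so rows that do not move let the fingers close. It gives the time, the measured TCP pose, the force, the opening and the grip force at its end, in the units of the state.
- env.get_state(): the state, without advancing time (a new reading comes with each control period).
- env.read_camera(name): name is "scene" or "top" or "wrist"; returns a dict with "image" (400x640x3 uint8, red, green, blue), "z_map" (400x640 float32, mm along the optical axis (not along the pixel's ray), 0 where there is no reading), "fx", "fy", "cx", "cy" (pixels), "k1" (the pictures are not rectified: a ray, as slopes to the right and down, at radius r is drawn at 1 + k1 r^2 times it, then the intrinsics apply), "extrinsics" (4x4, takes a point from camera to world coordinates); the wrist camera has in their place "mount" (4x4, takes a point from camera to tool coordinates, whose origin is the TCP and whose axes are the flange's). Camera axes: x right, y up, looking along -z (the intrinsics and any distortion apply to the point x, -y, -z); pixel columns grow to the right and rows downward; lengths in mm; the calibration is good to about 2 mm. A picture is of the moment at which its call begins: read the wrist's pose just before it.
- env.sign_off(): hands the job in; it is judged then, once.
The state is a dict: "time": time; "qpos": joint angles; "qvel": joint speeds; "effort": joint torques, N m; "ee_pos": TCP position; "ee_rot": TCP orientation; "ft_force": force on the tool from outside, world axes, zero at the start; "wrist_torque": the same for the moment, N m; "opening": opening from 0.0 (shut) to 1.0 (fully open); "grasp_force": force on a finger pad.
Only numpy, scipy, OpenCV 4.12 (cv2) and the standard library are available. Lean on these libraries where they do the work, as an engineer would, in place of code of your own. Each camera call takes 0.05 s, during which the arm holds its last target. There are 200 camera calls.

### The job

The three little ointment jars, just wiped with disinfectant, have been heaped together on the shallow steel tray. Spread them out to dry in one even layer: one jar standing upright in the middle of each third of the tray's length, midway between its long edges, lids up. Do not knock a jar over on the way.

Things in the scene. Friction and masses are not known exactly. Their poses are not given: they have to be found in the camera images.
- tray: shallow steel tray, fixed, 220 (its x) by 310 mm (its y, the length), rim 14 mm high, floor 3 mm thick. Origin: centre of its underside, on the worktop. Two fine dark lines at y = -50, +50 mm mark the thirds; their middles: x = 0, y = -100, 0, +100 mm. Not part of the job: forceps (10 mm high) along x = 88 mm, and a vial, 29 mm across, 74 mm tall, at x = 85, y = 125 mm
- jar_a_mid (a point): one of three alike blue screw-lid jars, round, 36 mm across, 53 mm tall, 60 g. Point: its centre, 26.5 mm above its underside; z up out of the lid. At the start two stand on the tray floor side by side, 39 mm between centres, in any direction, the third (any of them: the highest) upright on both lids; a grasp square to the line between the two lower jars has room for the fingers
- jar_b_mid (a point): one of three alike blue screw-lid jars, round, 36 mm across, 53 mm tall, 60 g. Point: its centre, 26.5 mm above its underside; z up out of the lid. At the start two stand on the tray floor side by side, 39 mm between centres, in any direction, the third (any of them: the highest) upright on both lids; a grasp square to the line between the two lower jars has room for the fingers
- jar_c_mid (a point): one of three alike blue screw-lid jars, round, 36 mm across, 53 mm tall, 60 g. Point: its centre, 26.5 mm above its underside; z up out of the lid. At the start two stand on the tray floor side by side, 39 mm between centres, in any direction, the third (any of them: the highest) upright on both lids; a grasp square to the line between the two lower jars has room for the fingers
There are look-alikes about, which are no part of the job. Leave any pink look-alike of the part that bears jar_c_mid alone.

How it is judged (in metres and radians):
At the end, for the whole second after the job is handed in: Each third of the tray has one jar, its centre within 25 mm along the tray's length and 30 mm across it of the third's middle; all three jars stand on the tray's floor, upright within 10 degrees (((x of jar_a_mid in the frame of tray between -0.03 and 0.03 m and y of jar_a_mid in the frame of tray between -0.125 and -0.075 m) or (x of jar_b_mid in the frame of tray between -0.03 and 0.03 m and y of jar_b_mid in the frame of tray between -0.125 and -0.075 m) or (x of jar_c_mid in the frame of tray between -0.03 and 0.03 m and y of jar_c_mid in the frame of tray between -0.125 and -0.075 m)) and ((x of jar_a_mid in the frame of tray between -0.03 and 0.03 m and y of jar_a_mid in the frame of tray between -0.025 and 0.025 m) or (x of jar_b_mid in the frame of tray between -0.03 and 0.03 m and y of jar_b_mid in the frame of tray between -0.025 and 0.025 m) or (x of jar_c_mid in the frame of tray between -0.03 and 0.03 m and y of jar_c_mid in the frame of tray between -0.025 and 0.025 m)) and ((x of jar_a_mid in the frame of tray between -0.03 and 0.03 m and y of jar_a_mid in the frame of tray between 0.075 and 0.125 m) or (x of jar_b_mid in the frame of tray between -0.03 and 0.03 m and y of jar_b_mid in the frame of tray between 0.075 and 0.125 m) or (x of jar_c_mid in the frame of tray between -0.03 and 0.03 m and y of jar_c_mid in the frame of tray between 0.075 and 0.125 m)) and angle between each of jar_a_mid, jar_b_mid, jar_c_mid's own z axis and vertical below 0.17 rad and z of jar_a_mid in the frame of tray between 0.02 and 0.04 m and z of jar_b_mid in the frame of tray between 0.02 and 0.04 m and z of jar_c_mid in the frame of tray between 0.02 and 0.04 m); the robot touches nothing.
It fails at once if a jar is knocked over (tilted by more than 45 degrees) (angle between any of jar_a_mid, jar_b_mid, jar_c_mid's own z axis and vertical above 0.785 rad).
It also fails if it takes over 58 s, if anything falls off the work surface, if the arm or the gripper's body presses on something with over 40 N, if the wrist force passes 120 N, or if a joint passes its speed limit or range.

## Working session

There is one attempt and no reset: what is moved stays moved. The work goes in short steps, Python scripts to look and compute and a shell command to move; the robot and the scene stay as the last step left them, time stands still between calls to the robot, and variables do not carry over. Pictures are saved under pics/ and viewed, at most 10 in all, crops included, and the job is handed in when it is done.

```bash
ls; mkdir -p pics; cat > h.py <<'E'
import numpy as np, cv2
from bench import env
def save(c,name):
    cv2.imwrite('pics/'+name,c['image'][:,:,::-1])
def pts(c,T=None):
    """world points for every pixel from the z map"""
    T=c.get('extrinsics') if T is None else T
    v,u=np.mgrid[0:400,0:640].astype(np.float32)
    xd=(u-c['cx'])/c['fx']; yd=(v-c['cy'])/c['fy']
    x,y=xd.copy(),yd.copy()
    for _ in range(8):
        s=1+c['k1']*(x*x+y*y); x,y=xd/s,yd/s
    z=c['z_map']; P=np.stack([x*z,-y*z,-z,np.ones_like(z)],-1)
    return (P@np.array(T).T)[...,:3]
E
python3 - <<'E'
from h import *
s=env.get_state(); print({k:np.round(v,3) for k,v in s.items()})
for n in('top','scene'):
    c=env.read_camera(n); save(c,n+'0.png'); np.save(n+'0.npy',c,allow_pickle=True)
    print(n,c['fx'],c['cx'],c['k1'],np.round(c['extrinsics'],3).tolist())
E
```

```text
pics
{'time': np.float64(0.0), 'qpos': array([ 1.118,  0.707, -0.028,  1.485,  0.022,  0.951, -0.076]), 'qvel': array([-0.   ,  0.002, -0.001, -0.   ,  0.001,  0.001, -0.001]), 'effort': array([-0.0000e+00, -8.8320e+01,  1.2350e+00, -2.3616e+01,  1.7000e-02,
        7.0000e-03,  0.0000e+00]), 'ee_pos': array([ 229.489, -526.897,  210.136]), 'ee_rot': array([ 0.979,  0.204, -0.   , -0.001]), 'ft_force': array([ 0.047,  0.045, -1.213]), 'wrist_torque': array([-0.004,  0.002, -0.008]), 'grasp_force': np.float64(0.0), 'opening': np.float64(0.998)}
top 472.12800580435146 318.9256729311972 -0.04110247301884962 [[-0.057, 0.976, -0.211, 346.893], [-0.998, -0.057, 0.01, -28.919], [-0.003, 0.211, 0.977, 929.645], [0.0, 0.0, 0.0, 1.0]]
scene 496.471507221653 310.0209292202875 0.04930949295816365 [[-0.751, 0.475, -0.458, 118.726], [-0.66, -0.519, 0.543, 457.564], [0.02, 0.71, 0.704, 680.523], [0.0, 0.0, 0.0, 1.0]]
```

View pics/top0.png

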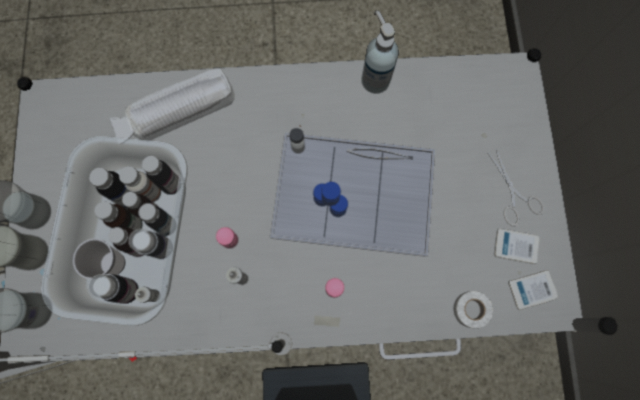

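View pics/scene0.png

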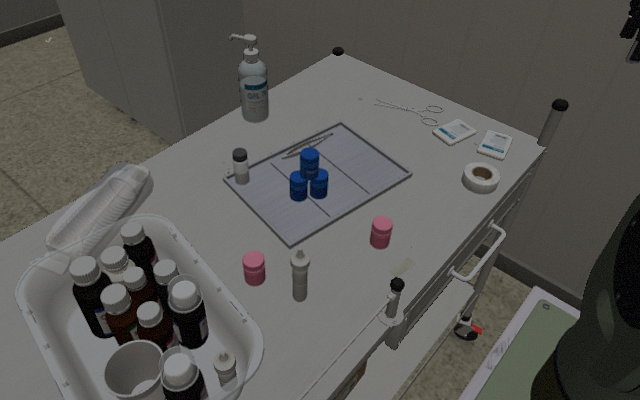

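Top view: the blue heap is on the tray at about (320–340, 185–205). Pink look-alikes sit off the tray at (227,237) and (335,288). The tray corners are near (285,138), (433,151), (427,255) and (272,240). The vial is at (297,138), so tray +y is image left and +x is image up.

```bash
python3 - <<'E'
from h import *
for n in('top','scene'):
    c=np.load(n+'0.npy',allow_pickle=True).item(); P=pts(c); im=c['image'].astype(int)
    blue=(im[...,2]>im[...,0]+40)&(im[...,2]>1.5*im[...,1])&(c['z_map']>0)
    if n=='top': blue[:, :250]=0; blue[:,400:]=0
    else: blue[:130]=0;blue[220:]=0;blue[:,:270]=0;blue[:,340:]=0
    for lo,hi in((100,115),(48,62)):
        m=blue&(P[...,2]>lo)&(P[...,2]<hi)
        k,lab,st,ce=cv2.connectedComponentsWithStats(m.astype(np.uint8))
        for i in range(1,k):
            if st[i,4]>15:
                q=P[lab==i]; cc,r=cv2.minEnclosingCircle(q[:,:2].astype(np.float32)); print(n,lo,st[i],ce[i].round(),np.median(q,0).round(1),'circ',np.round(cc,1),round(r,1))
    if n=='top':
        hsv=im[...,2]-im[...,0]
        print('bluish', hsv[220,300],hsv[220,400],hsv[270,300],hsv[110,300])
        m=(hsv>np.mean([hsv[215:225,290:310].mean(),hsv[265:275,290:310].mean()])).astype(np.uint8)
        m=cv2.morphologyEx(m,cv2.MORPH_OPEN,np.ones((3,3),np.uint8))
        cs,_=cv2.findContours(m,0,2); cn=[a for a in cs if cv2.pointPolygonTest(a,(300,220),False)>0][0]
        # ray -> plane z=14 (rim)
        hu=cv2.convexHull(cn)[:,0]; T=c['extrinsics']; o=np.array(T)[:3,3]
        d=P-o; Q=o+d*((14-o[2])/d[...,2:3])
        # rays where depth is zero: none assumed
        q=np.array([Q[v,u,:2] for u,v in hu if c['z_map'][v,u]>0],np.float32)
        print('area',cv2.contourArea(cn),'rect',cv2.minAreaRect(q), hu.min(0),hu.max(0))
        for u,v in((285,137),(433,151),(427,255),(272,240)): print(Q[v,u].round(1),P[v,u].round(1))
E
```

```text
top 100 [321 182  19  18 273] [330. 191.] [558.8 -59.8 107.1] circ [559.4 -60.1] 17.6
top 48 [314 184  10  17 106] [318. 192.] [572.5 -37.7  54.2] circ [571.6 -44. ] 16.4
top 48 [331 195  17  18 169] [340. 205.] [543.2 -79.2  54.4] circ [547.  -75.1] 16.6
bluish 15 15 4 4
area 14682.0 rect ((573.5519409179688, -108.60212707519531), (308.5879821777344, 212.1943359375), 80.03970336914062) [271 137] [433 254]
[702.1  22.9  14. ] [702.6  23.   12.7]
[ 654.5 -277.8   14. ] [ 655.  -278.3   12.4]
[ 443.1 -242.9   14. ] [ 443.1 -243.    13.7]
[490.1  57.3  14. ] [492.9  59.   -3.7]
scene 100 [300 148  19  16 245] [309. 155.] [556.9 -57.  108.5] circ [557.9 -60.2] 18.9
scene 48 [311 168  17  16 153] [321. 177.] [541.5 -73.6  55.6] circ [549.  -71.1] 21.8
scene 48 [290 171  18  15 180] [297. 179.] [570.  -39.2  55.6] circ [571.1 -44.4] 18.2<stdin>:21: RuntimeWarning: divide by zero encountered in divide
<stdin>:21: RuntimeWarning: invalid value encountered in multiply
```

```bash
python3 - <<'E'
import cv2
i=cv2.imread('pics/top0.png')[120:270,260:450]; cv2.imwrite('pics/crop.png',cv2.resize(i,None,fx=4,fy=4,interpolation=cv2.INTER_CUBIC))
E
```

```text
(no output)
```

View pics/crop.png

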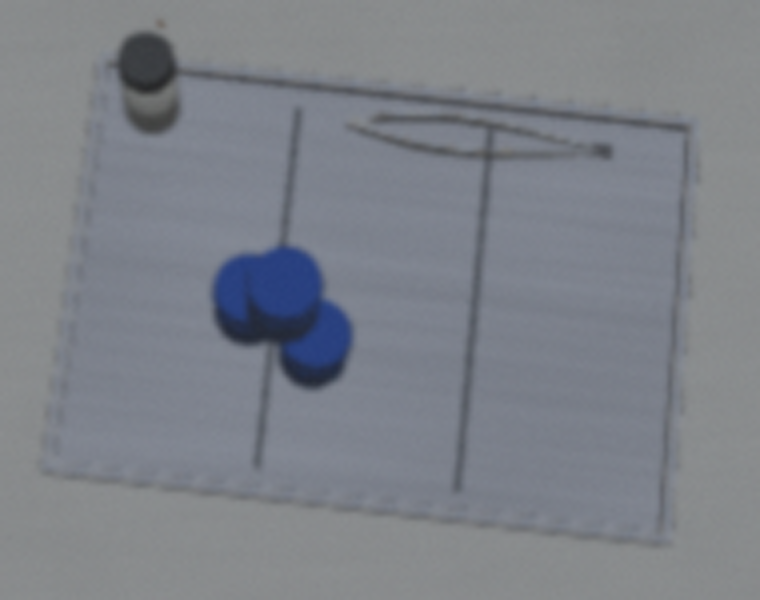

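The enlarged crop shows the three blue jars. The top one is at crop (284,282), over lower jars at (248,290) and (315,338). Pink jars are elsewhere, off the tray.

- **Top jar:** about (559, −60), lid at z ≈ 108, against 109 expected.
- **Lower jars:** about (571, −44) and (547, −75), 39.6 mm apart against 39 given.
- **Tray:** centre about (573, −109.5), yaw −9.5°.
- **Finger line:** needed at −38.5° and now at −66.5°, so I turn +28° while travelling.

```bash
R='';
python3 -m handwheel '[0,0,0.3,0.55,0.78,0,1, 0,0,0.3,0.55,0.78,0,1, 0,0,0.3,0.55,0.78,0,1, 0,0,0.3,0.55,0.78,0,1, 0,0,0.3,0.55,0.78,0,1]' 30
python3 -m handwheel '[0,0,0.3,0.55,0.78,0,1, 0,0,0.3,0.55,0.78,0,1, 0,0,0.3,0.55,0.78,0,1, 0,0,0.3,0.55,0.78,0,1, 0,0,0.3,0.55,0.78,0,1]'
python3 -m handwheel '[0,0,0.3,0.55,0.78,0,1, 0,0,0.3,0.55,0.78,0,1, 0,0,0.3,0.55,0.78,0,1, 0,0,0.3,0.55,0.78,0,1, 0,0,0.3,0.55,0.78,0,1]'
python3 -m handwheel '[0,0,0.3,0.55,0.78,0,1, 0,0,0.3,0.55,0.78,0,1, 0,0,0.3,0.55,0.78,0,1, 0,0,0.3,0.55,0.78,0,1, 0,0,0.3,0.55,0.78,0,1]'
cat >> h.py <<'E'
from scipy.spatial.transform import Rotation as Ro
def pose(s=None):
    s=s or env.get_state(); T=np.eye(4); T[:3,:3]=Ro.from_quat(s['ee_rot']).as_matrix(); T[:3,3]=s['ee_pos']; return T
def status():
    s=env.get_state(); T=pose(s)
    print('t',round(float(s['time']),2),'pos',np.round(s['ee_pos'],1),'yAxis deg',round(float(np.degrees(np.arctan2(T[1,1],T[0,1]))),1),'tilt',np.round(T[:2,2],4),'F',np.round(s['ft_force'],1),'op',round(float(s['opening']),3),'g',round(float(s['grasp_force']),1)); return T
def lids(c,T):
    P=pts(c,T); im=c['image'].astype(int)
    b=(im[...,2]>im[...,0]+40)&(im[...,2]>1.5*im[...,1])&(c['z_map']>0)
    for lo,hi in((100,116),(46,64)):
        m=(b&(P[...,2]>lo)&(P[...,2]<hi)).astype(np.uint8)
        k,lab,st,ce=cv2.connectedComponentsWithStats(m)
        for i in range(1,k):
            if st[i,4]>60:
                q=P[lab==i]; cc,r=cv2.minEnclosingCircle(q[:,:2].astype(np.float32)); print(lo,st[i],np.median(q,0).round(1),'circ',np.round(cc,1),round(r,1))
E
python3 - <<'E'
from h import *
T=status(); c=env.read_camera('wrist'); save(c,'w1.png'); print(np.round(c['mount'],2).tolist()); lids(c,T@c['mount'])
E
```

```text
time: 0.52
ee_pos: [312.6, -408.9, 210.4]
ee_rot: [0.965, 0.263, -0.0, -0.0]
ft_force: [1.2, -0.6, -0.1]
opening: 0.997
grasp_force: 0.0
time: 0.93
ee_pos: [395.2, -291.9, 210.5]
ee_rot: [0.947, 0.32, -0.0, -0.0]
ft_force: [0.8, -0.0, -0.1]
opening: 0.998
grasp_force: 0.0
time: 1.35
ee_pos: [477.7, -174.8, 210.4]
ee_rot: [0.926, 0.376, -0.0, -0.0]
ft_force: [0.2, -0.6, 0.1]
opening: 1.002
grasp_force: 0.0
time: 1.77
ee_pos: [560.1, -57.8, 210.4]
ee_rot: [0.902, 0.431, -0.0, -0.0]
ft_force: [0.1, 0.2, 0.7]
opening: 1.0
grasp_force: 0.0
t 1.77 pos [560.1 -57.8 210.4] yAxis deg -38.9 tilt [-0.0005  0.    ] F [0.1 0.2 0.7] op 1.0 g 0.0
[[-0.0, 0.96, 0.29, 74.38], [1.0, 0.0, 0.0, 1.16], [0.0, 0.29, -0.96, -163.25], [0.0, 0.0, 0.0, 1.0]]
100 [ 287  175   40   42 1286] [561.9 -60.  108.5] circ [561.3 -60.4] 17.4
46 [289 143  35  29 740] [577.4 -41.1  55.5] circ [573.8 -44.6] 17.0
```

View pics/w1.png

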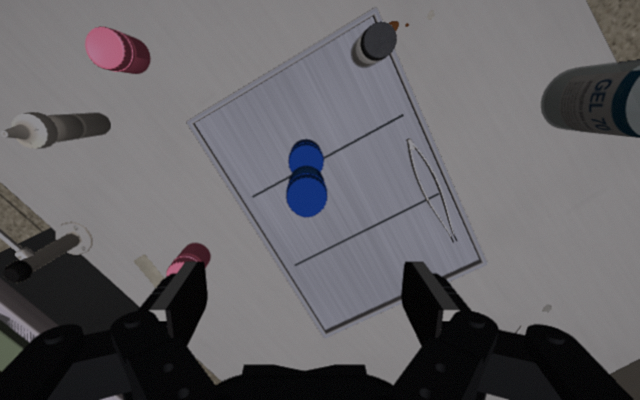

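The wrist view shows the top jar at (306,193) with one lower jar beyond it at (306,157), in line with the tool's x axis as wanted. Top jar is at (560.5, −60), so I descend on it and grip.

```bash

python3 -m handwheel '[0,0,0,0,-0.08,-0.9,1, 0,0,0,0,0,-0.9,1, 0,0,0,0,0,-0.9,1, 0,0,0,0,0,-0.9,1, 0,0,0,0,0,-0.6,1]' 30
python3 -m handwheel '[0,0,0,0,0,-0.6,1, 0,0,0,0,0,0,0.6, 0,0,0,0,0,0,0.3, 0,0,0,0,0,0,0.3, 0,0,0,0,0,0,0.2]' 
python3 -m handwheel '[0,0,0,0,0,0,0.2, 0,0,0,0,0,0,0.2, 0,0,0,0,0,0,0.2, 0,0,0,0,0,0,0.2, 0,0,0,0,0,0,0.2]' 
python3 -c "from h import *;status()"
```

```text
time: 2.23
ee_pos: [558.7, -61.5, 82.1]
ee_rot: [0.902, 0.431, -0.001, -0.001]
ft_force: [0.5, 0.5, 0.3]
opening: 0.999
grasp_force: 0.0
time: 2.65
ee_pos: [560.1, -61.6, 67.7]
ee_rot: [0.902, 0.431, 0.001, 0.0]
ft_force: [-0.2, -0.1, 0.5]
opening: 0.456
grasp_force: 0.0
time: 3.07
ee_pos: [560.2, -61.6, 67.8]
ee_rot: [0.902, 0.431, 0.001, 0.0]
ft_force: [-0.7, -0.4, 6.9]
opening: 0.403
grasp_force: 29.1
t 3.07 pos [560.2 -61.6  67.8] yAxis deg -39.0 tilt [ 0.0017 -0.0001] F [-0.7 -0.4  6.9] op 0.403 g 29.1
```

```bash

python3 -m handwheel '[0,0,0,0,0,0.2,0.2, 0,0,0,0,0,0.4,0.2, 0,0,0,0,0,0.5,0.2, 0,0,0,0,0,0.5,0.2, 0,0,0,0,-0.2,0,0.2]'
python3 -m handwheel '[0,0,0,-0.02,-0.4,0,0.2, 0,0,0,-0.02,-0.6,0,0.2, 0,0,0,-0.02,-0.6,0,0.2, 0,0,0,-0.02,-0.6,0,0.2, 0,0,0,-0.02,-0.6,0,0.2]'
python3 -m handwheel '[0,0,0,-0.02,-0.6,0,0.2, 0,0,0,0,-0.6,0,0.2, 0,0,0,0,-0.4,0,0.2, 0,0,0,0,-0.2,0,0.2, 0,0,0,0,0,0,0.2]'
python3 - <<'E'
from h import *
T=status(); c=env.read_camera('wrist'); save(c,'w2.png'); lids(c,T@c['mount'])
E
```

```text
time: 3.48
ee_pos: [560.9, -66.7, 117.8]
ee_rot: [0.902, 0.431, 0.002, 0.001]
ft_force: [-0.5, 0.3, -0.2]
opening: 0.404
grasp_force: 30.0
time: 3.9
ee_pos: [555.9, -153.6, 114.0]
ee_rot: [0.903, 0.43, -0.001, -0.0]
ft_force: [0.7, -0.7, -0.7]
opening: 0.403
grasp_force: 30.0
time: 4.32
ee_pos: [555.5, -207.0, 114.2]
ee_rot: [0.903, 0.43, -0.0, -0.0]
ft_force: [-0.2, 0.2, 0.4]
opening: 0.405
grasp_force: 30.0
t 4.32 pos [ 555.5 -207.   114.2] yAxis deg -39.1 tilt [-0.0006 -0.0002] F [-0.2  0.2  0.4] op 0.405 g 30.0
46 [126   0  55  25 843] [566.4 -55.1  55.6] circ [569.4 -51.7] 15.3
46 [ 133   30   58   62 2689] [550.2 -76.5  55.6] circ [549.7 -76.7] 17.6
```

View pics/w2.png

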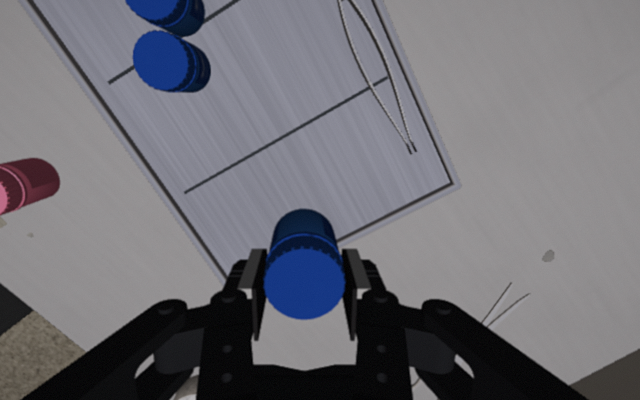

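The picture shows the jar held upright at (304,284). The two lower jars still stand at (160,10) and (165,62). Next I lower it.

```bash

python3 -m handwheel '[0,0,0,0.03,0,-0.5,0.2, 0,0,0,0,0,-0.7,0.2, 0,0,0,0,0,-0.7,0.2, 0,0,0,0,0,-0.6,0.2, 0,0,0,0,0,-0.4,0.2]'
python3 -m handwheel '[0,0,0,0,0,-0.2,0.2, 0,0,0,0,0,-0.1,0.2, 0,0,0,0,0,0,0.2, 0,0,0,0,0,0,0.2]'
python3 -c "from h import *;status()"
```

```text
time: 4.78
ee_pos: [556.6, -204.0, 25.9]
ee_rot: [0.902, 0.431, -0.0, -0.001]
ft_force: [-0.2, 0.7, -0.8]
opening: 0.402
grasp_force: 30.0
time: 5.12
ee_pos: [557.3, -205.5, 19.3]
ee_rot: [0.902, 0.431, 0.0, 0.0]
ft_force: [0.4, 0.0, -0.3]
opening: 0.406
grasp_force: 30.0
t 5.12 pos [ 557.3 -205.5   19.3] yAxis deg -39.0 tilt [ 0.0008 -0.0002] F [ 0.4  0.  -0.3] op 0.406 g 30.0
```

```bash

python3 -m handwheel '[0,0,0,0,-0.05,-0.07,0.2, 0,0,0,0,0,-0.05,0.2, 0,0,0,0,0,0,0.2]'
python3 -m handwheel '[0,0,0,0,0,-0.03,0.2, 0,0,0,0,0,0,0.2]'
```

```text
time: 5.37
ee_pos: [556.9, -207.2, 15.0]
ee_rot: [0.902, 0.431, 0.0, 0.0]
ft_force: [-0.3, 0.3, -0.5]
opening: 0.405
grasp_force: 30.0
time: 5.53
ee_pos: [557.1, -207.1, 14.8]
ee_rot: [0.902, 0.431, 0.0, 0.0]
ft_force: [-2.2, 0.1, 11.7]
opening: 0.4
grasp_force: 31.1
```

```bash

python3 -m handwheel '[0,0,0,0,0,0,0.5, 0,0,0,0,0,0,0.6, 0,0,0,0,0,0,0.8, 0,0,0,0,0,0,0.8, 0,0,0,0,0,0.2,0.8]'
python3 -m handwheel '[0,0,0,0,0,0.5,0.8, 0,0,0,0,0,0.9,0.8, 0,0,0,0,0,0.9,1, 0,0,0,0,0,0.9,1, 0,0,0,0.05,0.5,0.9,1]'
python3 -m handwheel '[0,0,0,0.1,0.8,0.1,1, 0,0,0,0.1,0.8,0,1, 0,0,0,0.1,0.8,0,1, 0,0,0,0.1,0.8,0,1, 0,0,0,0.05,0.4,0,1]'
python3 - <<'E'
from h import *
T=status(); c=env.read_camera('wrist'); save(c,'w3.png'); lids(c,T@c['mount']); c=env.read_camera('top'); lids(c,c['extrinsics'])
E
```

```text
time: 5.95
ee_pos: [556.4, -206.8, 19.4]
ee_rot: [0.902, 0.431, -0.001, -0.001]
ft_force: [-0.6, 0.3, -0.4]
opening: 0.799
grasp_force: 0.0
time: 6.37
ee_pos: [557.7, -194.6, 144.8]
ee_rot: [0.903, 0.429, -0.0, 0.001]
ft_force: [-0.5, -1.0, -0.3]
opening: 0.999
grasp_force: 0.0
time: 6.78
ee_pos: [572.2, -80.8, 146.6]
ee_rot: [0.902, 0.432, 0.0, -0.001]
ft_force: [0.8, 0.4, -0.3]
opening: 0.997
grasp_force: 0.0
t 6.78 pos [572.2 -80.8 146.6] yAxis deg -38.8 tilt [0.0004 0.0014] F [ 0.8  0.4 -0.3] op 0.997 g 0.0
46 [ 254  140   44   46 1535] [574.4 -44.8  55.5] circ [573.4 -45.1] 17.3
46 [ 257  191   42   40 1341] [550.3 -75.5  55.4] circ [549.4 -75.9] 17.4
46 [ 360  296   39   35 1027] [ 559.  -205.5   55.4] circ [ 558.7 -206. ] 17.5
```

View pics/w3.png

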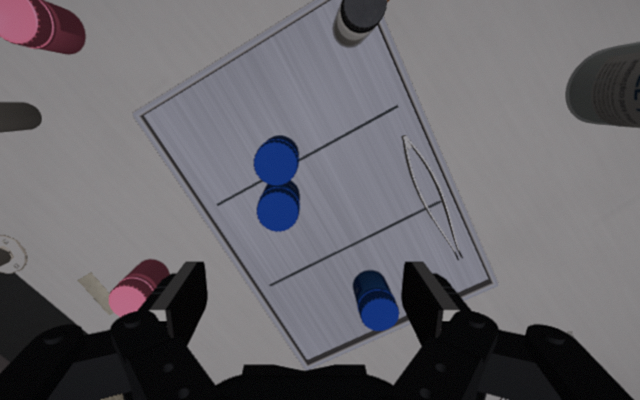

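Picture: the placed jar stands in its third at (375,305). The remaining two are at (276,160) and (278,208), undisturbed. Now the farther one, at (572.5, −45).

```bash

python3 -m handwheel '[0,0,0,0,0.4,-0.3,1, 0,0,0,0,0.5,-0.6,1, 0,0,0,0,0.3,-0.8,1, 0,0,0,0,0,-0.8,1, 0,0,0,0,0,-0.8,1]'
python3 -m handwheel '[0,0,0,0,0,-0.6,1, 0,0,0,0,0,-0.3,1, 0,0,0,0,0,0,1]'
python3 -c "from h import *;status()"
```

```text
time: 7.3
ee_pos: [571.9, -49.0, 46.3]
ee_rot: [0.903, 0.431, 0.0, 0.0]
ft_force: [0.2, -0.5, 0.9]
opening: 0.997
grasp_force: 0.0
time: 7.55
ee_pos: [571.1, -49.2, 18.7]
ee_rot: [0.903, 0.43, -0.001, -0.0]
ft_force: [-0.5, 0.1, -0.6]
opening: 0.999
grasp_force: 0.0
t 7.55 pos [571.1 -49.2  18.7] yAxis deg -39.0 tilt [-0.0025 -0.0003] F [-0.5  0.1 -0.6] op 0.999 g 0.0
```

Correct by (+1.5, +4), close, lift slightly.

```bash

python3 -m handwheel '[0,0,0,0.05,0.13,0,0.8, 0,0,0,0,0,0,0.5, 0,0,0,0,0,0,0.3, 0,0,0,0,0,0,0.2, 0,0,0,0,0,0,0.2]'
python3 -m handwheel '[0,0,0,0,0,0,0.2, 0,0,0,0,0,0,0.2, 0,0,0,0,0,0.1,0.2, 0,0,0,0,0,0.2,0.2, 0,0,0,0,0,0.2,0.2]'
python3 -c "from h import *;status()"
```

```text
time: 7.97
ee_pos: [573.9, -44.2, 20.9]
ee_rot: [0.902, 0.431, 0.001, 0.0]
ft_force: [-1.5, -0.2, 8.6]
opening: 0.398
grasp_force: 29.0
time: 8.38
ee_pos: [573.4, -44.2, 35.7]
ee_rot: [0.902, 0.431, -0.0, -0.0]
ft_force: [0.5, 0.1, -0.0]
opening: 0.397
grasp_force: 29.9
t 8.38 pos [573.4 -44.2  35.7] yAxis deg -39.0 tilt [-0.0001  0.    ] F [ 0.5  0.1 -0. ] op 0.397 g 29.9
```

```bash

python3 -m handwheel '[0,0,0,0.1,0.2,0,0.2, 0,0,0,0.2,0.35,0,0.2, 0,0,0,0.15,0.35,0,0.2, 0,0,0,0.1,0.2,0,0.2, 0,0,0,0,0,-0.2,0.2]'
python3 -m handwheel '[0,0,0,0,0,-0.2,0.2, 0,0,0,0,0,-0.06,0.2, 0,0,0,0,0,0,0.2]'
python3 -c "from h import *;status()"
```

```text
time: 8.8
ee_pos: [591.0, -8.5, 29.4]
ee_rot: [0.902, 0.432, 0.001, -0.0]
ft_force: [0.2, 0.4, -1.0]
opening: 0.402
grasp_force: 29.9
time: 9.05
ee_pos: [589.6, -11.1, 21.0]
ee_rot: [0.902, 0.431, -0.0, -0.0]
ft_force: [-3.0, 3.4, 8.0]
opening: 0.401
grasp_force: 30.8
t 9.05 pos [589.6 -11.1  21. ] yAxis deg -39.0 tilt [-0.0006  0.0003] F [-3.   3.4  8. ] op 0.401 g 30.8
```

```bash

python3 -m handwheel '[0,0,0,0,0,0,0.5, 0,0,0,0,0,0,0.6, 0,0,0,0,0,0,0.8, 0,0,0,0,0,0,0.8, 0,0,0,0,0,0.2,0.8]'
python3 -m handwheel '[0,0,0,0,0,0.6,0.8, 0,0,0,0,0,0.9,0.8, 0,0,0,0,0,0.9,1, 0,0,0,0,0,0.9,1, 0,0,0,0,0,0.7,1]'
python3 -m handwheel '[0,0,0,-0.35,-0.55,0,1, 0,0,0,-0.4,-0.65,0,1, 0,0,0,-0.4,-0.65,0,1, 0,0,0,-0.2,-0.35,0,1, 0,0,0,0,0,0,1]'
python3 - <<'E'
from h import *
T=status(); c=env.read_camera('wrist'); save(c,'w4.png'); lids(c,T@c['mount']); c=env.read_camera('scene'); lids(c,c['extrinsics']); save(c,'s4.png')
E
```

```text
time: 9.47
ee_pos: [589.3, -11.3, 26.5]
ee_rot: [0.902, 0.431, -0.001, -0.0]
ft_force: [-0.2, -0.1, 0.0]
opening: 0.798
grasp_force: 0.0
time: 9.88
ee_pos: [590.1, -11.2, 149.8]
ee_rot: [0.902, 0.431, 0.001, 0.0]
ft_force: [0.6, -0.5, -0.3]
opening: 1.001
grasp_force: 0.0
time: 10.3
ee_pos: [548.5, -79.7, 147.7]
ee_rot: [0.903, 0.429, -0.0, 0.0]
ft_force: [-0.8, 0.1, 0.6]
opening: 0.997
grasp_force: 0.0
t 10.3 pos [548.5 -79.7 147.7] yAxis deg -39.1 tilt [-0.0004 -0.0011] F [-0.8  0.1  0.6] op 0.997 g 0.0
46 [ 265   71   46   49 1731] [589.4 -12.2  55.6] circ [589.3 -12.5] 16.9
46 [ 280  171   42   44 1407] [550.1 -75.4  55.4] circ [549.6 -75.8] 17.4
46 [383 280  23  36 518] [ 551.6 -200.6   55.4] circ [ 557.3 -205.1] 17.0
46 [350 135  16  14 185] [ 553.9 -201.    56.7] circ [ 556.2 -205.8] 18.2
46 [310 168  18  17 231] [544.6 -71.8  55.2] circ [546.9 -75.7] 19.0
46 [271 176  18  17 237] [585.2  -8.8  55.7] circ [586.9 -10.7] 19.2
```

View pics/w4.png

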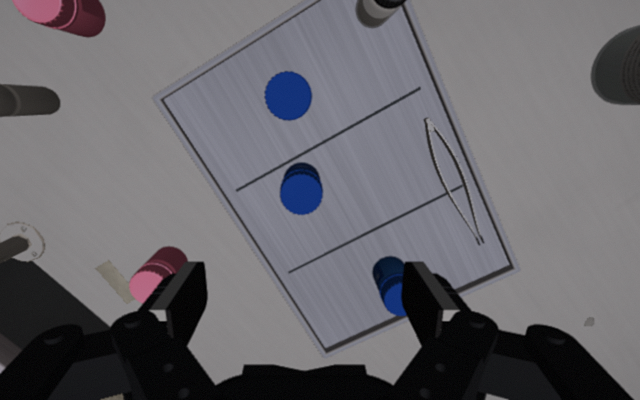

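Picture: two jars are well placed, at (288,95) and (393,290). The last is at (301,190), at (549, −76).

```bash

python3 -m handwheel '[0,0,0,0.02,0.12,-0.4,1, 0,0,0,0,0,-0.8,1, 0,0,0,0,0,-0.9,1, 0,0,0,0,0,-0.9,1, 0,0,0,0,0,-0.7,1]'
python3 -m handwheel '[0,0,0,0,0,-0.4,1, 0,0,0,0,0,-0.15,1, 0,0,0,0,0,0,0.8, 0,0,0,0,0,0,0.7, 0,0,0,0,0,0,0.6]'
python3 -c "from h import *;status()"
```

```text
time: 10.82
ee_pos: [550.2, -72.0, 34.3]
ee_rot: [0.902, 0.432, -0.0, -0.001]
ft_force: [1.0, 0.2, 0.0]
opening: 1.002
grasp_force: 0.0
time: 11.23
ee_pos: [550.7, -73.4, 20.9]
ee_rot: [0.902, 0.431, 0.001, 0.0]
ft_force: [1.5, -0.1, 0.1]
opening: 0.614
grasp_force: 0.0
t 11.23 pos [550.7 -73.4  20.9] yAxis deg -39.0 tilt [ 0.0016 -0.    ] F [ 1.5 -0.1  0.1] op 0.614 g 0.0
```

```bash

python3 -m handwheel '[0,0,0,-0.05,-0.08,0,0.6, 0,0,0,0,0,0,0.5, 0,0,0,0,0,0,0.3, 0,0,0,0,0,0,0.2, 0,0,0,0,0,0,0.2]'
python3 -m handwheel '[0,0,0,0,0,0,0.2, 0,0,0,0,0,0,0.2, 0,0,0,0,0,0.1,0.2, 0,0,0,0,0,0.2,0.2, 0,0,0,0,0,0.2,0.2]'
python3 -m handwheel '[0,0,0,0.15,-0.2,0,0.2, 0,0,0,0.25,-0.35,0,0.2, 0,0,0,0.25,-0.35,0,0.2, 0,0,0,0.15,-0.22,0,0.2, 0,0,0,0,0,-0.2,0.2]'
python3 -m handwheel '[0,0,0,0,0,-0.2,0.2, 0,0,0,0,0,-0.05,0.2, 0,0,0,0,0,0,0.2]'
python3 -c "from h import *;status()"
```

```text
time: 11.65
ee_pos: [548.8, -76.1, 20.4]
ee_rot: [0.902, 0.431, 0.0, 0.0]
ft_force: [-1.0, -0.8, 8.9]
opening: 0.4
grasp_force: 29.0
time: 12.07
ee_pos: [548.5, -75.9, 35.3]
ee_rot: [0.902, 0.431, -0.0, -0.0]
ft_force: [-0.2, 0.4, -0.4]
opening: 0.397
grasp_force: 29.9
time: 12.48
ee_pos: [573.7, -111.5, 29.4]
ee_rot: [0.903, 0.43, 0.001, 0.001]
ft_force: [0.2, -0.2, -0.2]
opening: 0.402
grasp_force: 30.0
time: 12.73
ee_pos: [572.1, -108.8, 20.7]
ee_rot: [0.902, 0.431, -0.0, -0.0]
ft_force: [-0.5, 0.5, -1.4]
opening: 0.403
grasp_force: 30.0
t 12.73 pos [ 572.1 -108.8   20.7] yAxis deg -38.9 tilt [-0.001   0.0005] F [-0.5  0.5 -1.4] op 0.403 g 30.0
```

Barely above the floor (rests at ≈20.4). Lower a hair, release and rise.

```bash

python3 -m handwheel '[0,0,0,0,0,-0.02,0.2, 0,0,0,0,0,0,0.5, 0,0,0,0,0,0,0.6, 0,0,0,0,0,0,0.8, 0,0,0,0,0,0,0.8]'
python3 -m handwheel '[0,0,0,0,0,0.2,0.8, 0,0,0,0,0,0.6,0.8, 0,0,0,0,0,0.9,0.8, 0,0,0,0,0,0.9,0.8, 0,0,0,0,0,0.9,0.8]'
python3 -m handwheel '[0,0,0,0,0,0.9,0.8, 0,0,0,0,0,0.9,0.8, 0,0,0,0,0,0.5,0.8, 0,0,0,0,0,0,0.8, 0,0,0,0,0,0,0.8]'
python3 - <<'E'
from h import *
T=status(); c=env.read_camera('wrist'); save(c,'w5.png'); lids(c,T@c['mount']); c=env.read_camera('scene'); lids(c,c['extrinsics'])
E
```

```text
time: 13.15
ee_pos: [572.5, -109.4, 20.6]
ee_rot: [0.902, 0.431, -0.0, -0.0]
ft_force: [0.2, 0.3, 0.4]
opening: 0.795
grasp_force: 0.0
time: 13.57
ee_pos: [572.3, -109.5, 127.3]
ee_rot: [0.902, 0.431, -0.0, -0.0]
ft_force: [-0.4, -0.1, 0.0]
opening: 0.804
grasp_force: 0.0
time: 13.98
ee_pos: [572.6, -109.6, 195.4]
ee_rot: [0.902, 0.431, 0.0, 0.0]
ft_force: [-0.2, -0.1, -1.1]
opening: 0.799
grasp_force: 0.0
t 13.98 pos [ 572.6 -109.6  195.4] yAxis deg -39.0 tilt [ 0.0012 -0.0002] F [-0.2 -0.1 -1.1] op 0.799 g 0.0
46 [ 227   66   41   42 1308] [589.7 -12.7  55.6] circ [589.4 -12.8] 17.0
46 [ 285  163   36   38 1048] [ 573.7 -107.7   55.4] circ [ 573.3 -108.2] 17.3
46 [335 248  34  32 829] [ 559.2 -204.9   55.3] circ [ 558.9 -205.5] 17.3
46 [350 135  16  15 189] [ 554.3 -200.6   56.5] circ [ 556.2 -204.5] 17.2
46 [312 155  18  16 215] [ 568.2 -103.4   55.5] circ [ 571.2 -107.4] 19.2
46 [271 176  18  17 242] [584.7  -8.6  55.5] circ [586.  -10.3] 17.9
```

View pics/w5.png

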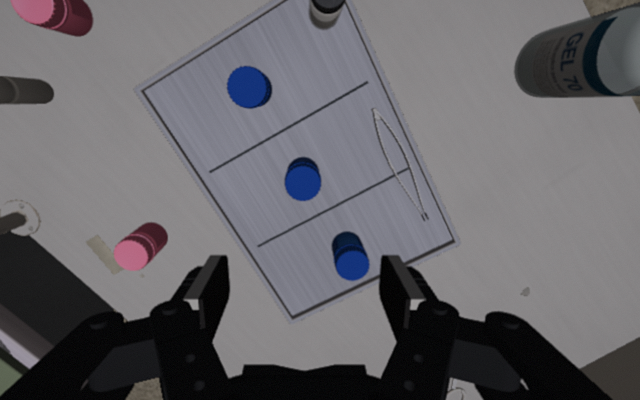

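The view shows the three jars upright, at (249,87), (303,178) and (350,257). There is one in each third, midway across, within 4 mm of the intended points. The gripper is clear, so I hand the job in.

```bash
python3 -c "from bench import env;print(env.sign_off())"
```

```text
the job is handed in; nothing more can be done
None
```

The job is handed in: all three blue jars stand upright with lids up, one in each third, within about 5 mm of its middle by the last camera check; the arm took about 14 s of the 58 s allowed, and the hand-in returned no verdict.

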